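# Stow the label rolls in the child-safe cupboard

## Robot

A 6-joint arm with a two-finger parallel gripper is mounted at the origin on a cart in front of the work surface, level with it; the furniture and walls round the work are solid. World frame = base frame: x ahead of the robot, y to its left, z up, the work surface at z = 0. Lengths are in mm, angles in rad, forces in N, time in s.
With the tool pointing down it reaches from about 350 to 725 mm from the base axis. Payload 6 kg.
Tool frame: the origin (TCP) lies midway between the tips of the shut fingers; the grasp point (between the pads) lies 19 mm behind it; z points along the fingers, y is the line along which they close (so a half turn about z gives the same grasp; the last joint's range is limited). The gripper opens to 85 mm and grips with 20 to 120 N. Pads are 22 mm wide; open, the fingers measure 114 mm over their backs; the gripper's body (76 mm by 85 mm) begins 54 mm behind the grasp point. The pads swing forward as they close: fully open they stand 13 mm farther back than shut.
Start: joints at [1.671, 0.04, 0.085, 0, -1.615, -0.334], TCP at [138.98, 583.659, 231.261] pointing down, gripper open.
Joint ranges: [-2.56, 2.56], [-1.29, 2.01], [-1.08, 1.49], [-3.29, 1.98], [-2.81, -0.18], [-2.99, 2.99]. Speed limits (rad/s): [2.57, 2.57, 3.01, 3.14, 3.14, 3.14].

## Interface

Orientations are given as a rotation vector (axis times angle).
In Python, from station import status, snapshot, manip gives the robot as it stands. The module is installed in compiled form; this text tells all that it offers.
- The arm moves only by the tool drive_tool, never from a script. Its argument "steps" is a list of rows, each a list of 3 entries, a list of its own where there are three numbers: the turn, a rotation vector about the tool's x, y, z in rad, then the shift along the tool's x, y, z in mm, then the closure, from 0 (fully open) to 1 (shut). In form: [[[wx, wy, wz], [dx, dy, dz], hand], ...]. A call has 1 to 12 rows; each row shifts and turns the commanded pose from where the row before left it, along the tool's axes as they then stand; what a row does not reach is not made up. A row lasts 1/10 s, in which the tool goes at most 50 mm and 8.59 degrees, less where a joint would pass 70% of its speed; a pose out of reach is approached as far as the arm can. A call with a gripper value outside its range is refused whole. The fingers move at their own pace and stop on an object; "newtons" is the grip in N (left out, the last holds). Time passes only in rows, so rows that do not move let the fingers close. It gives the time, the measured TCP pose, the force, the opening and the grip force at its end, in the units of the state.
- status.observe(): the state, without advancing time (a new reading comes with each control period).
- snapshot(name): name is "scene" or "top"; returns a dict with "image" (420x560x3 uint8, blue, green, red), "intrinsics" (3x3 intrinsics, pixels), "camera_from_world" (4x4, takes a point from world to camera coordinates). Camera axes: x right, y down, z forward; pixel columns grow to the right and rows downward; lengths in mm; the calibration is good to about 2 mm. A picture is of the moment at which its call begins. There is no depth.
- manip.finish_job(): hands the job in; it is judged then, once.
The state is a dict: "t": time; "joint_pos": joint angles; "joint_velocities": joint speeds; "effort": joint torques, N m; "tcp_pos": TCP position; "tcp_rot": TCP orientation; "ft_force": force on the tool from outside, world axes, zero at the start; "moment": the same for the moment, N m; "finger_gap": finger opening in mm; "finger_force": force on a finger pad.
Only numpy, scipy, OpenCV 4.12 (cv2) and the standard library are available. Lean on these libraries where they do the work, as an engineer would, in place of code of your own. Each camera call takes 0.05 s, during which the arm holds its last target. There are 200 camera calls.

## Task

Put every label roll that is out on the table away in the slant-front supplies cupboard: the door comes open by a few centimetres and is then held by a hidden child-safety catch, so reach into the gap over the door, press the catch tongue aside and pull the door fully open. Stand each roll flat in the bay that already holds a roll of its own size (large with large, small with small), leaving the rolls already there where they are, then shut the door fully. Do not disturb the other things on the table.

Things in the scene. Friction and masses are not known exactly. Their poses are not given: they have to be found in the camera images.
- cupboard: Wooden slant-front cupboard fixed to the table, 270 mm deep (x), 420 wide (y), 220 high. Origin: centre of underside; +x to its rear, +y to its left seen from the robot. Inside: floor at z = 12 mm, back wall at x = +123, side walls at y = +-197, front sill (22 high) from x = -137 to -125, divider wall 10 thick at y = 0, top at z = 97, making two bays 192 wide.
- top_edge (a point): Middle of the front edge of the cupboard's fixed top (7 mm thick; upper face at this height, 220 mm), at x = +25 mm of the cupboard. The top covers only the rear; with the door open the floor in front of this edge is reached from above. Axes as the cupboard's.
- door (a joint): Door opening angle, rad: 0 shut, 1.10 fully open (stop). Hinged at its lower edge; shut, it leans 0.712 rad back from vertical; opening, its top edge swings up and towards the robot, ending 0.39 past vertical. Stays where left; 2 to 4 N at the top edge moves it. From 0.28 or 0.29 on the catch stops it unless pressed; in closing the catch snaps past by itself with some 10 N at 0.3 to 0.15 rad.
- door_hinge (a point): Middle of the door's hinge line, at x = -140, z = 30 mm of the cupboard; axes as the cupboard's. The hinge axis runs along the cupboard's y.
- door_top (a point): Middle of the door's top edge, half way through its thickness, 240 mm from the hinge line. z points up the door away from the hinge, x through the door to the inside, y as the cupboard's. The door is a wooden frame with a clear pane, 12 mm thick, 390 mm wide.
- finger_pull (a point): Metal finger pull on the door's top edge, 105 mm right of its middle: a plate 120 mm wide along y, 6 mm thick along x, upright when the door is shut, then standing 35 mm above the cupboard's top. This point is 8 mm below its upper edge, mid-width. It turns with the door. Pinch it from above, one finger before and one behind it.
- catch_pad (a point): Middle of the outer (+y) face of the catch's finger pad, a white upright plate 34 (front to rear) x 36 high x 5 mm inside the door, at the middle of its top edge; it moves with the door. With the door at the catch this point is 30 mm below the cupboard's top face and the gap above it is 55 mm front to rear. Axes level and upright then: x rear, y left, z up.
- catch (a joint): Turn of the catch tongue, rad: 0 at rest (catching), 0.3 at its stop, pressed towards the cupboard's middle (-y) at the pad; free above 0.13. Pressing takes 3 to 6 N and 6 to 10 mm at the pad; it springs back. Keep it pressed while the door goes from 0.28 to 0.45 rad. Press beside the pad from the gap, not behind it: a steel strike hangs 40 mm behind the pad's middle on its +y side.
- left_bay (a point): Floor of the left bay (+y side), in the part that can be reached from above, 45 mm in front of the cupboard's origin; axes as the cupboard's. To clear the shut door the centre of a single large roll must lie no farther than 15 mm in front of this point (a small one 25 mm).
- right_bay (a point): The same for the right bay (-y side).
- wide_1: Large roll of labels standing flat on the table, white, 69 mm in diameter, 40 mm high; origin: centre of its underside. Grip it across the rim. Absent in some starts.
- wide_2: Another large roll like wide_1. Absent in some starts.
- narrow_1: Small roll of labels standing flat on the table, 50 mm in diameter, 30 mm high; origin: centre of its underside. Absent in some starts.
- narrow_2: Another small roll like narrow_1. Absent in some starts.
- wide_old: Large roll (as wide_1) already in the cupboard, at the rear of one bay, under the fixed top: that is the bay for large rolls.
- narrow_old: Small roll (as narrow_1) already in the cupboard, at the rear of the other bay: that is the bay for small rolls.
- loaf_stack (a point): Upper near right corner of the fixed stack of packed loaves at the left: the stack fills all that lies beyond this point (+x) and to its left (+y), 65 mm high there. Keep the gripper clear of it.
- price_gun: Blue hand labeller lying on the table (159 x 190 x 47 mm); leave it alone.
- tape: Roll of brown tape, 93 mm across, 48 mm high; leave it alone.
- scissors: Scissors, 199 mm long, lying flat; leave them alone.
Things that resemble listed ones, but are neither listed nor needed, are in the scene too. What is shaped like the wide_2 but turquoise is not meant. Leave any turquoise look-alike of the wide_1 alone.

How it is judged:
By the outcome, as a careful person would: the job done as asked, in the order asked, and still so for the second after the job is handed in, with the robot touching nothing.
Of wide_1, wide_2, narrow_1, narrow_2 only 3 to 4 are there at a start; the rules pass over those that are not, and their reading is None.
At some moment in a run one of wide_1, wide_2, narrow_1, narrow_2 may be knocked a few centimetres aside while the robot is not near it.
Once in a run the grip may slacken for a moment while it holds something.
It also fails if it takes over 210 s, if anything falls off the work surface, if the arm or the gripper's body presses on something with over 40 N, if the wrist force passes 120 N, or if a joint passes its speed limit or range.

## Working session

There is one attempt and no reset: what is moved stays moved. The work goes in short steps, Python scripts to look and compute and a tool call to move; the robot and the scene stay as the last step left them, time stands still between calls to the robot, and variables do not carry over. Pictures are saved under pics/ and viewed, at most 14 in all, crops included, and the job is handed in when it is done.

Besides the shell and the picture viewer there is one more tool, called after "Request:" in YAML: its name, and indented under it one key for each argument. drive_tool: Moves the arm, as the interface text tells. Its arguments: {"type":"object","properties":{"steps":{"type":"array"},"newtons":{"type":"number"}},"required":["steps"]}

```bash
mkdir -p pics; python3 - <<'E'
from station import status, snapshot
import cv2,numpy as np
s=status.observe(); print({k:np.round(v,3).tolist() for k,v in s.items()})
for n in ("scene","top"):
    d=snapshot(n); cv2.imwrite(f"pics/{n}0.png",cv2.resize(d["image"],(784,588),interpolation=cv2.INTER_CUBIC)); cv2.imwrite(f"{n}0_raw.png",d["image"])
    print(n,d["intrinsics"].tolist() if hasattr(d["intrinsics"],'tolist') else d["intrinsics"]); print(np.round(d["camera_from_world"],4).tolist())
E
```

```text
{'t': 0.0, 'joint_pos': [1.671, 0.041, 0.084, -0.0, -1.615, -0.334], 'joint_velocities': [0.0, 0.001, -0.0, -0.002, -0.0, 0.001], 'effort': [0.002, -36.821, 34.741, 6.932, -0.005, 0.0], 'tcp_pos': [138.83, 583.379, 230.252], 'tcp_rot': [3.118, -0.366, -0.0], 'ft_force': [-0.162, -0.286, 0.171], 'moment': [0.019, 0.007, -0.026], 'finger_force': 0.0, 'finger_gap': 85.362}
scene [[456.21889134555886, 0.0, 270.53506532397734], [0.0, 456.21889134555886, 215.96188581199883], [0.0, 0.0, 1.0]]
[[0.6651, -0.7467, -0.0108, -349.6613], [-0.511, -0.4445, -0.7357, 421.7371], [0.5445, 0.4948, -0.6772, 945.7882], [0.0, 0.0, 0.0, 1.0]]
top [[541.2243290220115, 0.0, 274.60854040200064], [0.0, 541.2243290220115, 212.15626216434146], [0.0, 0.0, 1.0]]
[[0.0267, -0.9996, 0.007, 20.9472], [-0.9799, -0.0276, -0.1976, 589.3141], [0.1977, -0.0016, -0.9803, 1868.9054], [0.0, 0.0, 0.0, 1.0]]
```

View pics/scene0.png

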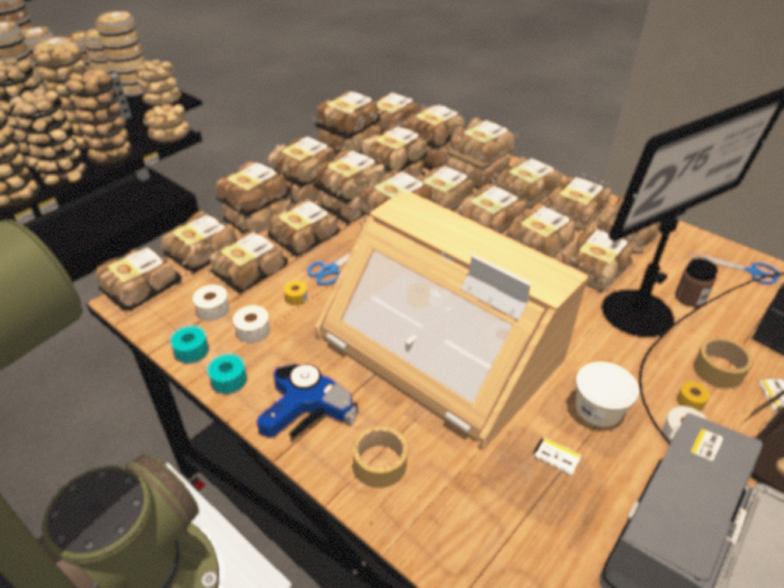

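View pics/top0.png

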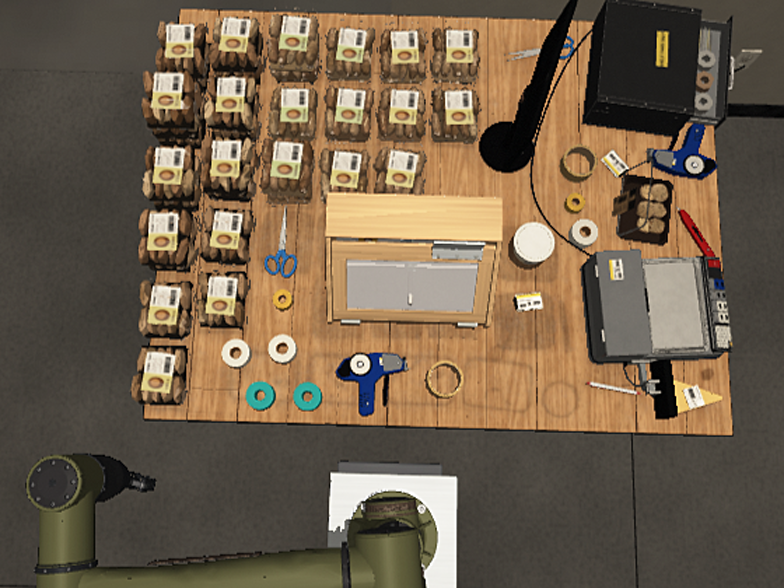

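The scene view shows two white rolls at (210,302) and (251,323), a yellow roll at (295,292) and two turquoise ones. The cupboard is in the middle, with its pull at (497,285). The top view shows the white rolls at (235,352) and (282,348), and yellow at (283,299). More lookalikes sit at the right, at (574,203) and (584,233).

```bash
cat > h.py <<'E'
import cv2,numpy as np
from station import status,snapshot,manip
def ray(d,uv):
    K=np.array(d["intrinsics"]);T=np.array(d["camera_from_world"]);R=T[:3,:3];c=-R.T@T[:3,3]
    v=R.T@np.linalg.inv(K)@np.array([uv[0],uv[1],1.]);return c,v/np.linalg.norm(v)
def onz(d,uv,z):
    c,v=ray(d,uv);return c+v*(z-c[2])/v[2]
def tri(d1,u1,d2,u2):
    c1,a=ray(d1,u1);c2,b=ray(d2,u2)
    s=np.linalg.lstsq(np.c_[a,-b],c2-c1,rcond=None)[0];p,q=c1+a*s[0],c2+b*s[1]
    return (p+q)/2,np.linalg.norm(p-q)
def proj(d,p):
    K=np.array(d["intrinsics"]);T=np.array(d["camera_from_world"]);q=K@(T[:3,:3]@np.array(p,float)+T[:3,3]);return q[:2]/q[2]
def blobs(img,kind,amin=15):
    h=cv2.cvtColor(img,cv2.COLOR_BGR2HSV)
    m=cv2.inRange(h,(0,0,165),(179,45,255)) if kind=="white" else cv2.inRange(h,(18,140,110),(32,255,255))
    m=cv2.morphologyEx(m,cv2.MORPH_CLOSE,np.ones((3,3)))
    cs,_=cv2.findContours(m,cv2.RETR_EXTERNAL,cv2.CHAIN_APPROX_NONE)
    return [(np.round(cv2.minEnclosingCircle(c)[0],1).tolist(),cv2.contourArea(c),cv2.boundingRect(c)) for c in cs if cv2.contourArea(c)>amin]
E
python3 - <<'E'
from h import *
S=snapshot("scene");T=snapshot("top")
for k in("white","yellow"):
    for n,d in(("S",S),("T",T)):
        for b in blobs(d["image"],k):
            w=onz(d,b[0],40 if k=="white" else 30)
            if -700<w[1]<700 and w[0]<900 and b[1]<900: print(k,n,b,np.round(w).tolist())
a=S["image"][125:325,220:430];cv2.imwrite("pics/sc.png",cv2.resize(a,None,fx=2.95,fy=2.95,interpolation=cv2.INTER_CUBIC))
b=T["image"][130:240,225:365];cv2.imwrite("pics/tc.png",cv2.resize(b,None,fx=5,fy=5,interpolation=cv2.INTER_CUBIC))
E
```

```text
white S ([397.5, 326.5], 288.0, (383, 317, 30, 21)) [573.0, -352.0, 40.0]
white S ([506.5, 318.5], 241.5, (497, 307, 20, 23)) [760.0, -532.0, 40.0]
white S ([326.5, 301.5], 46.0, (319, 295, 16, 13)) [522.0, -186.0, 40.0]
white S ([490.1, 304.0], 161.0, (477, 291, 28, 22)) [776.0, -487.0, 40.0]
white S ([240.0, 282.0], 157.5, (232, 275, 18, 15)) [427.0, 15.0, 40.0]
white S ([217.5, 268.8], 192.0, (208, 261, 20, 15)) [419.0, 90.0, 40.0]
white S ([240.0, 243.0], 30.0, (234, 239, 13, 10)) [525.0, 111.0, 40.0]
white S ([178.5, 226.5], 294.0, (167, 219, 24, 17)) [455.0, 291.0, 40.0]
white S ([149.7, 212.7], 270.0, (138, 204, 24, 18)) [437.0, 402.0, 40.0]
white S ([352.0, 211.5], 495.0, (330, 196, 45, 32)) [835.0, -48.0, 40.0]
white S ([103.0, 185.0], 201.5, (92, 177, 23, 17)) [420.0, 621.0, 40.0]
white S ([182.0, 174.0], 182.5, (171, 167, 23, 15)) [624.0, 475.0, 40.0]
white S ([147.5, 160.5], 152.0, (137, 154, 22, 14)) [596.0, 622.0, 40.0]
white S ([222.0, 150.5], 137.5, (212, 144, 21, 14)) [803.0, 473.0, 40.0]
white T ([438.0, 276.5], 32.5, (422, 273, 33, 8)) [378.0, -544.0, 40.0]
white T
[... 683 characters left out ...]
7, 159, 29, 28)) [750.0, -347.0, 40.0]
white T ([417.3, 165.1], 235.5, (409, 157, 18, 18)) [783.0, -481.0, 40.0]
white T ([116.1, 159.2], 242.5, (106, 152, 22, 15)) [774.0, 623.0, 40.0]
white T ([162.1, 158.2], 227.5, (152, 151, 21, 15)) [782.0, 455.0, 40.0]
white T ([201.5, 163.5], 47.0, (199, 150, 5, 28)) [766.0, 309.0, 40.0]
yellow S ([498.5, 314.5], 29.5, (494, 307, 9, 16)) [768.0, -514.0, 30.0]
yellow S ([495.2, 282.3], 319.0, (484, 272, 24, 21)) [860.0, -469.0, 30.0]
yellow S ([210.7, 207.6], 215.0, (202, 200, 18, 18)) [579.0, 290.0, 30.0]
yellow T ([201.3, 213.0], 132.0, (195, 207, 14, 14)) [584.0, 302.0, 30.0]
yellow T ([410.9, 143.9], 117.5, (405, 138, 13, 13)) [867.0, -462.0, 30.0]
```

View pics/sc.png

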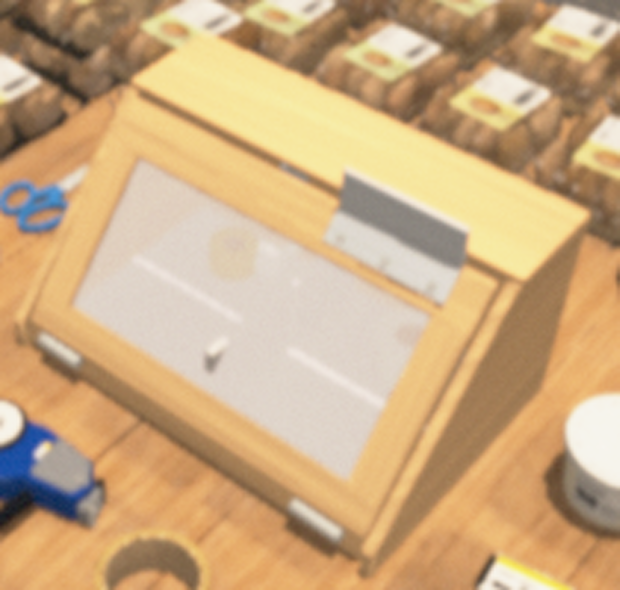

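View pics/tc.png

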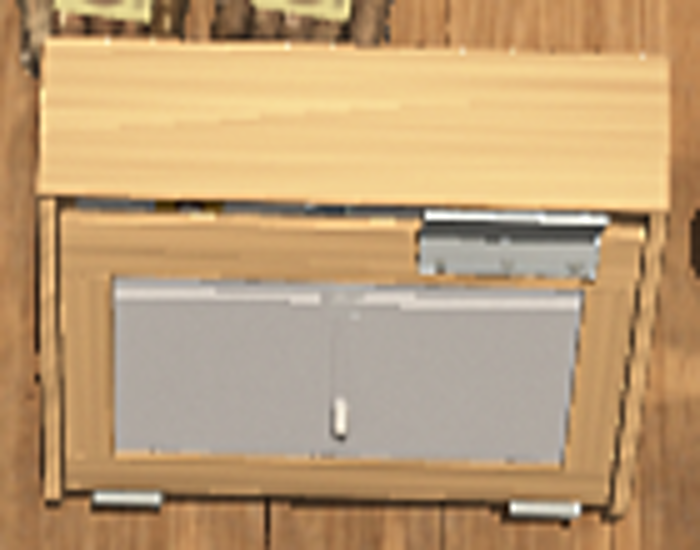

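The crops show the cupboard's top corners and the closed door, with the pull at (400,235) in the scene crop. A yellow small roll sits behind the pane in the left bay, at (232,250) in the scene crop and (185,207) in the top crop.

```bash
python3 - <<'E'
from h import *
S=snapshot("scene");T=snapshot("top")
s=lambda x,y:(220+(x+.5)/2.95-.5,125+(y+.5)/2.95-.5); t=lambda x,y:(225+(x+.5)/5-.5,130+(y+.5)/5-.5)
P={}
for n,a,b in [("topFL",(132,90),(39,194)),("topFR",(520,280),(668,209)),("topRL",(205,38),(43,40)),("topRR",(588,215),(668,58)),("botFL",(18,340),(50,502)),("botFR",(370,575),(620,518)),("pullUL",(345,170),(424,210)),("pullUR",(468,235),(608,214))]:
    p,e=tri(S,s(*a),T,t(*b));P[n]=p;print(n,p.round(1),round(e,1),"T@220",onz(T,t(*b),220).round(1))
# dark holes of rolls + rims
for nm,w,z in(("wA",(438,408),40),("wB",(454,293),40),("n",(583,299),30)):
    u=[]
    for d in(S,T):
        c=proj(d,(*w,z));x,y=np.round(c).astype(int);r=14
        I=d["image"][y-r:y+r+1,x-r:x+r+1]
        h=cv2.cvtColor(I,cv2.COLOR_BGR2HSV)
        m=cv2.inRange(h,(0,0,165),(179,60,255)) if nm[0]=="w" else cv2.inRange(h,(18,140,110),(32,255,255))
        cs,hi=cv2.findContours(m,cv2.RETR_CCOMP,cv2.CHAIN_APPROX_NONE)
        inn=[c for c,q in zip(cs,hi[0]) if q[3]>=0]
        c=max(inn,key=cv2.contourArea) if inn else None
        if c is not None: M=c.reshape(-1,2);u.append((M.min(0)+M.max(0))/2+[x-r,y-r])
    print(nm,[v.tolist() for v in u]); 
    if len(u)==2: p,e=tri(S,u[0],T,u[1]);print(p.round(1),round(e,1),onz(T,u[1],z).round(1))
E
```

```text
topFL [704.9 181.3 205.5] 2.6 T@220 [699.7 181.  220. ]
topFR [ 702.8 -236.7  216.5] 1.1 T@220 [ 701.4 -235.7  220. ]
topRL [811.8 182.  210.6] 4.8 T@220 [806.7 182.8 220. ]
topRR [ 808.4 -237.9  216.7] 3.1 T@220 [ 806.3 -236.1  220. ]
botFL [530.9 180.3   0.6] 2.6 T@220 [493.5 165.2 220. ]
botFR [ 531.2 -236.4    1.8] 4.9 T@220 [ 493.3 -203.8  220. ]
pullUL [688.4 -73.1 250.6] 2.8 T@220 [696.1 -74.  220. ]
pullUR [ 689.3 -192.4  247.3] 0.6 T@220 [ 696.8 -195.9  220. ]
wA [[149.5, 211.0], [168.0, 252.0]]
[439.9 409.5  39.6] 4.4 [437.9 410.4  40. ]
wB [[178.5, 226.5], [201.0, 248.0]]
[456.6 294.6  36.5] 1.9 [455.3 294.5  40. ]
n [[210.5, 205.5], [201.0, 213.5]]
[584.7 301.5  27.6] 5.4 [581.9 302.6  30. ]
```

The cupboard origin is at about (672, -27) with yaw near 0. The pull is at (689, -133) with its upper edge at about 252. The rolls are at wA (438,409), wB (455,294) and n (583,301). First I turn the tool so the fingers close along x, while rising.

Request:
drive_tool:
  steps:
    - [[0,0,0.1486],[0,0,-8],0.3]
    - [[0,0,0.1486],[0,0,-8],0.5]
    - [[0,0,0.1486],[0,0,-8],0.5]
    - [[0,0,0.1486],[0,0,-8],0.5]
    - [[0,0,0.1486],[0,0,-8],0.5]
    - [[0,0,0.1486],[0,0,-8],0.5]
    - [[0,0,0.1486],[0,0,-8],0.5]
    - [[0,0,0.1486],[0,0,-8],0.5]
    - [[0,0,0.1486],[0,0,-8],0.5]
    - [[0,0,0],[0,0,0],0.5]

```text
t: 1.3
tcp_pos: [139.1, 583.9, 304.5]
tcp_rot: [-2.218, 2.222, 0.002]
ft_force: [-0.0, -0.1, -0.0]
finger_gap: 43.0
finger_force: 0.0
```

Request:
drive_tool:
  steps:
    - [[0,0,0],[36,-27,0],0.5]
    - [[0,0,0],[36,-27,0],0.5]
    - [[0,0,0],[36,-27,0],0.5]
    - [[0,0,0],[36,-27,0],0.5]
    - [[0,0,0],[36,-27,0],0.5]
    - [[0,0,0],[36,-27,0],0.5]
    - [[0,0,0],[36,-27,0],0.5]
    - [[0,0,0],[36,-27,0],0.5]
    - [[0,0,0],[36,-27,0],0.5]
    - [[0,0,0],[36,-27,0],0.5]

```text
t: 2.3
tcp_pos: [409.4, 221.9, 303.1]
tcp_rot: [-2.226, 2.216, 0.0]
ft_force: [0.2, 0.8, 1.1]
finger_gap: 43.0
finger_force: 0.0
```

Request:
drive_tool:
  steps:
    - [[0,0,0],[35.5,-28,0],0.5]
    - [[0,0,0],[35.5,-28,0],0.5]
    - [[0,0,0],[35.5,-28,0],0.5]
    - [[0,0,0],[35.5,-28,0],0.5]
    - [[0,0,0],[35.5,-28,0],0.5]
    - [[0,0,0],[35.5,-28,0],0.5]
    - [[0,0,0],[35.5,-28,0],0.5]
    - [[0,0,0],[35.5,-28,0],0.5]
    - [[0,0,0],[35.5,-28,0],0.5]
    - [[0,0,0],[35.5,-28,0],0.5]
    - [[0,0,0],[0,0,0],0.5]
    - [[0,0,0],[0,0,0],0.5]

```text
t: 3.5
tcp_pos: [689.0, -132.5, 300.5]
tcp_rot: [2.221, -2.218, -0.004]
ft_force: [-0.3, 1.7, 0.1]
finger_gap: 42.5
finger_force: 0.0
```

```bash
python3 - <<'E'
from h import *
S=snapshot("scene");T=snapshot("top")
a=cv2.resize(S["image"][110:260,270:420],None,fx=2.6,fy=2.6,interpolation=cv2.INTER_CUBIC);b=cv2.resize(T["image"][110:260,225:375],None,fx=2.6,fy=2.6,interpolation=cv2.INTER_CUBIC)
cv2.imwrite("pics/p1.png",np.hstack([a,b]))
E
```

```text
(no output)
```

View pics/p1.png

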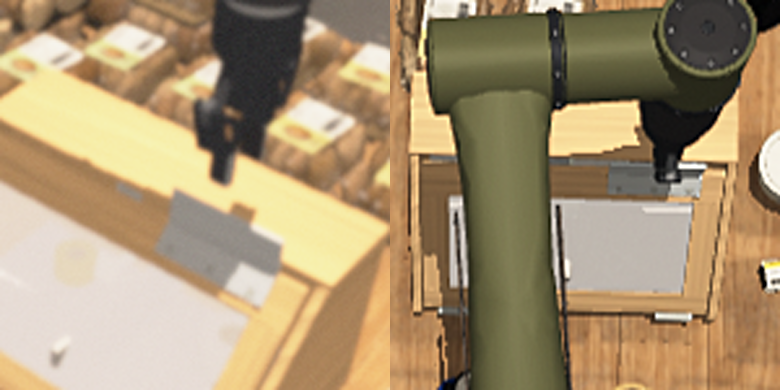

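The gripper hangs just above the pull, with its front finger tip at (222,180) and the pull at (225,230) in the scene half. I descend and pinch.

Request:
drive_tool:
  steps:
    - [[0,0,0],[0,0,20],0.5]
    - [[0,0,0],[0,0,20],0.5]
    - [[0,0,0],[0,0,20],0.5]
    - [[0,0,0],[0,0,7],0.5]
    - [[0,0,0],[0,0,0],0.6]
    - [[0,0,0],[0,0,0],0.8]
    - [[0,0,0],[0,0,0],1]
    - [[0,0,0],[0,0,0],1]
    - [[0,0,0],[0,0,0],1]
    - [[0,0,0],[0,0,0],1]
  newtons: 40

```text
t: 4.6
tcp_pos: [686.9, -131.5, 238.5]
tcp_rot: [2.22, -2.22, -0.003]
ft_force: [-10.4, 3.3, 3.9]
finger_gap: 5.1
finger_force: 41.1
```

Request:
drive_tool:
  steps:
    - [[0.027,0,0],[0,5.6,-4.2],1]
    - [[0.027,0,0],[0,5.6,-4.2],1]
    - [[0.027,0,0],[0,5.6,-4.2],1]
    - [[0.027,0,0],[0,5.6,-4.2],1]
    - [[0.027,0,0],[0,5.6,-4.2],1]
    - [[0.027,0,0],[0,5.6,-4.2],1]
    - [[0.027,0,0],[0,5.6,-4.2],1]
    - [[0.027,0,0],[0,5.6,-4.2],1]
    - [[0.027,0,0],[0,5.6,-4.2],1]
    - [[0.027,0,0],[0,5.6,-4.2],1]
    - [[0,0,0],[0,0,0],1]
    - [[0,0,0],[0,0,0],1]

```text
t: 5.8
tcp_pos: [627.5, -131.5, 270.7]
tcp_rot: [-2.078, 2.079, -0.28]
ft_force: [-2.8, -0.1, -4.4]
finger_gap: 4.9
finger_force: 42.1
```

Request:
drive_tool:
  steps:
    - [[0.01,0,0],[0,2.1,-1.5],1]
    - [[0.01,0,0],[0,2.1,-1.5],1]
    - [[0,0,0],[0,0,0],1]
    - [[0,0,0],[0,0,0],0.6]
    - [[0,0,0],[0,0,0],0.6]
    - [[0,0,0],[0,0,0],0.6]
    - [[0,0,0],[0,0,-20],0.6]
    - [[0,0,0],[0,0,-30],0.6]
    - [[-0.1,0,0],[0,0,-25],0.6]
    - [[-0.1,0,0],[0,0,0],0.6]
    - [[-0.09,0,0],[0,0,0],0.6]

```text
t: 6.9
tcp_pos: [602.0, -131.6, 347.8]
tcp_rot: [-2.22, 2.221, -0.002]
ft_force: [-0.1, 0.5, -0.1]
finger_gap: 34.2
finger_force: 0.0
```

Request:
drive_tool:
  steps:
    - [[0,0,-0.145],[-25,0,0],1]
    - [[0,0,-0.145],[-25,0,0],1]
    - [[0,0,-0.145],[-25,0,0],1]
    - [[0,0,-0.145],[-25,0,0],1]
    - [[0,0,-0.145],[-25,0,0],1]
    - [[0,0,-0.145],[0,0,0],1]
    - [[0,0,-0.145],[0,0,0],1]
    - [[0,0,-0.145],[0,0,0],1]
    - [[0,0,-0.145],[0,0,0],1]
    - [[0,0,-0.145],[0,0,0],1]
    - [[0,0,-0.12],[0,0,0],1]
    - [[0,0,0],[0,0,0],1]

```text
t: 8.1
tcp_pos: [567.2, -14.2, 345.6]
tcp_rot: [-3.142, 0.0, -0.003]
ft_force: [-0.4, 0.2, 0.6]
finger_gap: -0.1
finger_force: 0.0
```

```bash
python3 - <<'E'
from h import *
S=snapshot("scene");T=snapshot("top")
a=cv2.resize(S["image"][130:230,280:380],None,fx=4,fy=4,interpolation=cv2.INTER_CUBIC);b=cv2.resize(T["image"][110:210,245:345],None,fx=4,fy=4,interpolation=cv2.INTER_CUBIC)
cv2.imwrite("pics/p2.png",np.hstack([a,b]))
for p in[(632,-27,248),(657,-27,190),(657,-10,208)]: print(proj(S,p).round(1),proj(T,p).round(1))
E
```

```text
[306.8 186.5] [295.2 188. ]
[311.9 199.6] [294.6 184.9]
[307.  191.3] [289.7 183.4]
```

View pics/p2.png

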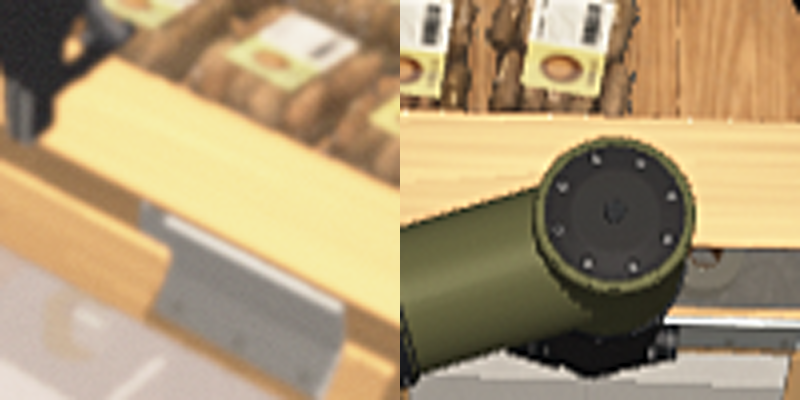

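The arm hides the catch in both views, so I move aside to see it.

Request:
drive_tool:
  steps:
    - [[0,0,0],[-20,-40,0],1]
    - [[0,0,0],[-20,-40,0],1]
    - [[0,0,0],[-20,-40,0],1]
    - [[0,0,0],[-20,-40,0],1]
    - [[0,0,0],[-20,-40,0],1]
    - [[0,0,0],[0,0,0],1]

```text
t: 8.8
tcp_pos: [465.3, 189.6, 344.8]
tcp_rot: [-3.14, -0.002, -0.0]
ft_force: [-0.2, -0.4, -0.1]
finger_gap: 0.0
finger_force: 0.0
```

```bash
python3 - <<'E'
from h import *
S=snapshot("scene");T=snapshot("top")
a=cv2.resize(S["image"][145:215,270:340],None,fx=5.5,fy=5.5,interpolation=cv2.INTER_CUBIC);b=cv2.resize(T["image"][150:220,255:325],None,fx=5.5,fy=5.5,interpolation=cv2.INTER_CUBIC)
cv2.imwrite("pics/p3.png",np.hstack([a,b]))
E
```

```text
(no output)
```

View pics/p3.png

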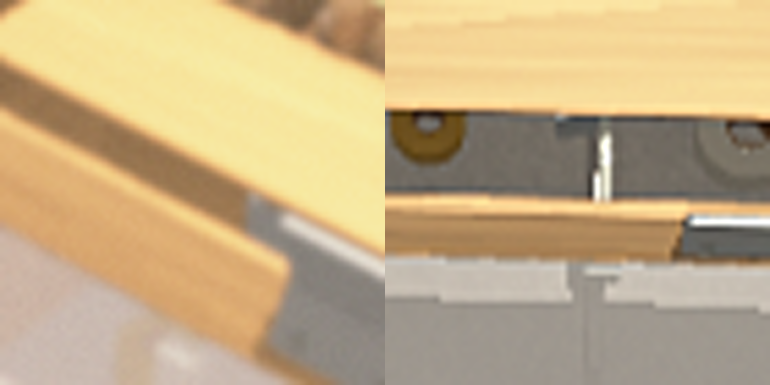

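The top half shows a small yellow roll in the left bay and a large white one in the right bay. The white pad is at crop (600,130–200), with the dark strike behind its left side at (580,122).

```bash
python3 - <<'E'
from h import *
T=snapshot("top")
t=lambda x,y:(255+(x-385+.5)/5.5-.5,150+(y+.5)/5.5-.5)
for n,p,z in[("pad left front low",(595,198),208),("pad left mid",(598,165),208),("pad left rear",(602,130),208),("pad right rear",(613,130),208),("strike L",(560,122),190),("strike R",(598,122),190),("door top edge rear",(500,197),248),("door top edge front",(500,215),250),("top edge",(500,115),220)]:
    print(n,onz(T,t(*p),z).round(1))
I=T["image"][172:188,286:304].astype(int);print(I.sum(2)//3)
E
```

```text
pad left front low [649.9 -20.4 208. ]
pad left mid [670.5 -21.8 208. ]
pad left rear [692.4 -23.8 208. ]
pad right rear [692.6 -30.5 208. ]
strike L [701.7   1.3 190. ]
strike R [702.4 -21.9 190. ]
door top edge rear [638.7  36.9 248. ]
door top edge front [627.3  36.6 250. ]
top edge [696.6  38.2 220. ]
[[ 80  78  82  83  84  85  84  85 118 120 103 103 104 104 104 106 107 103]
 [ 84  83  83  83  84  86  84  90 112 118 102 101 107 104 106 106 106 105]
 [ 90  87  88  91  95  91  82  96 128 182 104  99 104 105 104 104 104 104]
 [102 100 102 108 112 105  83  95 192 250 121  97 104 108 106 105 104 104]
 [110 107 109 110 112 104  81  88 241 246 115  99 104 105 108 107 103 106]
 [110 107 107 108 110 102  80  87 220 253 120 101 106 104 110 107 101 104]
 [107 107 105 107 111 103  82  91 194 255 132 100 108 107 106 106 105 104]
 [107 105 107 105 109 101  81  90 212 255 124  97 103 107 104 107 108 107]
 [109 105 105 105 108 100  79  84 173 237 113 100 101 104 106 108 107 109]
 [110 105 106 106 111  99  76 173 179 237 113 102 106 106 109 110 106 108]
 [109 108 106 106 111  99  69 253 190 234 113  99 107 108 108 110 106 107]
 [107 105 106 105 106  99  67 251 191 233 112 102 106 104 104 108 107 106]
 [103 104 104 102 105  98  66 252 195 233 113 103 106 107 106 107 104 105]
 [110 108 109  99 100  93  66 247 186 220 102  90  95  96  94  98  96  95]
 [166 164 162 152 151 146 134 214 176 197 141 138 148 148 148 154 151 150]
 [208 207 209 210 210 209 207 202 199 201 204 206 213 213 212 211 209 209]]
```

Request:
drive_tool:
  steps:
    - [[0,0,0],[32.5,30.5,0],1]
    - [[0,0,0],[32.5,30.5,0],1]
    - [[0,0,0],[32.5,30.5,0],1]
    - [[0,0,0],[32.5,30.5,0],1]
    - [[0,0,0],[32.5,30.5,0],1]
    - [[0,0,0],[32.5,30.5,0],1]
    - [[0,0,0],[0,0,40],1]
    - [[0,0,0],[0,0,30],1]
    - [[0,0,0],[0,0,10],1]
    - [[0,0,0],[0,0,0],1]

```text
t: 9.95
tcp_pos: [661.5, 1.3, 263.4]
tcp_rot: [3.14, -0.005, -0.004]
ft_force: [0.3, 0.3, 0.9]
finger_gap: 0.3
finger_force: 0.0
```

Request:
drive_tool:
  steps:
    - [[0,0,0],[0,-5,0],1]
    - [[0,0,0],[0,0,15],1]
    - [[0,0,0],[0,0,20],1]
    - [[0,0,0],[0,0,20],1]
    - [[0,0,0],[0,0,20],1]
    - [[0,0,0],[0,0,0],1]
    - [[0,0,0],[0,0,0],1]

```text
t: 10.65
tcp_pos: [662.5, 7.8, 192.2]
tcp_rot: [3.141, -0.001, 0.004]
ft_force: [0.2, 0.8, 0.6]
finger_gap: -0.3
finger_force: 0.0
```

Request:
drive_tool:
  steps:
    - [[0,0,0],[0,4,4],1]
    - [[0,0,0],[0,4,0],1]
    - [[0,0,0],[0,3,0],1]
    - [[0,0,0],[0,3,0],1]
    - [[0,0,0],[0,0,0],1]
    - [[0,0,0],[0,0,0],1]

```text
t: 11.25
tcp_pos: [662.0, -6.5, 185.8]
tcp_rot: [3.142, -0.002, 0.0]
ft_force: [-0.3, 0.2, 0.5]
finger_gap: -0.0
finger_force: 0.0
```

Request:
drive_tool:
  steps:
    - [[0,0,0],[0,2,0],1]
    - [[0,0,0],[0,2,0],1]
    - [[0,0,0],[0,2,0],1]
    - [[0,0,0],[0,0,0],1]
    - [[0,0,0],[0,0,0],1]

```text
t: 11.75
tcp_pos: [661.9, -12.4, 185.7]
tcp_rot: [3.141, -0.002, -0.0]
ft_force: [0.2, 0.3, 0.3]
finger_gap: -0.1
finger_force: 0.0
```

Request:
drive_tool:
  steps:
    - [[0,0,0],[0,2,0],1]
    - [[0,0,0],[0,2,0],1]
    - [[0,0,0],[0,0,0],1]
    - [[0,0,0],[0,0,0],1]

```text
t: 12.15
tcp_pos: [662.2, -15.5, 185.6]
tcp_rot: [-3.14, 0.001, -0.001]
ft_force: [2.3, 5.8, -0.2]
finger_gap: 0.3
finger_force: 2.6
```

Request:
drive_tool:
  steps:
    - [[0,0,0],[0,2,0],1]
    - [[0,0,0],[0,2,0],1]
    - [[0,0,0],[0,2,0],1]
    - [[0,0,0],[0,2,0],1]
    - [[0,0,0],[0,0,0],1]

```text
t: 12.65
tcp_pos: [661.7, -23.6, 185.5]
tcp_rot: [-3.14, 0.001, 0.001]
ft_force: [-1.5, 7.2, 0.7]
finger_gap: -0.2
finger_force: 3.5
```

Request:
drive_tool:
  steps:
    - [[0,0,0],[-4,0,0],1]
    - [[0,0,0],[-4,0,0],1]
    - [[0,0,0],[-4,0,0],1]
    - [[0,0,0],[-4,0,-1],1]
    - [[0,0,0],[-4,0,-1.5],1]
    - [[0,0,0],[-4,0,-1.5],1]
    - [[0,0,0],[0,0,0],1]

```text
t: 13.35
tcp_pos: [640.1, -23.0, 193.0]
tcp_rot: [-3.139, -0.0, -0.014]
ft_force: [5.2, 9.7, 7.7]
finger_gap: 0.2
finger_force: 5.1
```

Request:
drive_tool:
  steps:
    - [[0,0,0],[-4,0.3,-1.5],1]
    - [[0,0,0],[-4,0.3,-1.5],1]
    - [[0,0,0],[-4,0.3,-1.5],1]
    - [[0,0,0],[-4,0,-1.5],1]
    - [[0,0,0],[-4,0,-1.5],1]
    - [[0,0,0],[0,0,0],1]

```text
t: 13.95
tcp_pos: [620.4, -22.9, 201.0]
tcp_rot: [-3.138, -0.001, -0.016]
ft_force: [5.2, 12.2, 7.5]
finger_gap: -0.0
finger_force: 6.9
```

Request:
drive_tool:
  steps:
    - [[0,0,0],[-4,0,-1.3],1]
    - [[0,0,0],[-4,0,-1.3],1]
    - [[0,0,0],[-4,0,-1.2],1]
    - [[0,0,0],[-5,0,-1.2],1]
    - [[0,0,0],[-5,0,-1.2],1]
    - [[0,0,0],[-5,0,-1],1]
    - [[0,0,0],[-5,0,-1],1]
    - [[0,0,0],[-5,-3,-1],1]
    - [[0,0,0],[-5,-4,-1],1]
    - [[0,0,0],[-5,-4,-1],1]
    - [[0,0,0],[0,0,0],1]

```text
t: 15.05
tcp_pos: [570.8, -14.2, 209.4]
tcp_rot: [3.141, -0.001, 0.002]
ft_force: [-0.5, 3.0, 2.5]
finger_gap: -0.2
finger_force: 1.5
```

Request:
drive_tool:
  steps:
    - [[0,0,0],[-4,-4,0],1]
    - [[0,0,0],[-7,-4,0],1]
    - [[0,0,0],[-8,-4,0],1]
    - [[0,0,0],[-8,0,0],1]
    - [[0,0,0],[-8,0,0],1]
    - [[0,0,0],[-8,0,0],1]
    - [[0,0,0],[-8,0,0],1]
    - [[0,0,0],[-8,0,0],1]
    - [[0,0,0],[-8,0,0],1]
    - [[0,0,0],[-8,0,0],1]
    - [[0,0,0],[0,0,0],1]

```text
t: 16.15
tcp_pos: [494.9, -2.2, 208.9]
tcp_rot: [3.142, -0.001, -0.0]
ft_force: [1.0, 0.0, -0.3]
finger_gap: 0.3
finger_force: 0.0
```

Request:
drive_tool:
  steps:
    - [[0,0,0],[-6,0,0],1]
    - [[0,0,0],[-5,0,0],1]
    - [[0,0,0],[-4,0,0],1]
    - [[0,0,0],[-4,0,0],1]
    - [[0,0,0],[0,0,0],1]

```text
t: 16.65
tcp_pos: [478.2, -1.8, 209.1]
tcp_rot: [-3.141, 0.002, -0.007]
ft_force: [8.3, -0.2, -1.7]
finger_gap: 0.2
finger_force: 3.7
```

Request:
drive_tool:
  steps:
    - [[0,0,0],[-3,0,0],1]
    - [[0,0,0],[-3,0,0],1]
    - [[0,0,0],[0,0,0],1]

```text
t: 16.95
tcp_pos: [477.0, -1.2, 210.8]
tcp_rot: [-3.139, 0.003, -0.027]
ft_force: [30.7, -2.1, -6.2]
finger_gap: -0.2
finger_force: 13.2
```

Request:
drive_tool:
  steps:
    - [[0,0,0],[10,0,0],1]
    - [[0,0,0],[15,0,-20],0.8]
    - [[0,0,0],[10,-10,-40],0.5]
    - [[0,0,0],[0,-40,-30],0.1]
    - [[0,0,0],[0,-45,0],0]
    - [[0,0,0],[0,-45,0],0]
    - [[0,0,0],[0,-45,0],0]
    - [[0,0,0],[0,-45,0],0]
    - [[0,0,0],[0,-45,0],0]
    - [[0,0,0],[0,0,0],0]

```text
t: 17.95
tcp_pos: [505.0, 277.0, 295.8]
tcp_rot: [3.139, 0.005, -0.007]
ft_force: [0.5, -1.0, -1.2]
finger_gap: 85.2
finger_force: 0.0
```

```bash
python3 - <<'E'
from h import *
S=snapshot("scene");T=snapshot("top")
cv2.imwrite("pics/s4.png",cv2.resize(S["image"][130:330,100:430],None,fx=2,fy=2,interpolation=cv2.INTER_CUBIC)); 
a=cv2.resize(S["image"][130:330,60:430],None,fx=2,fy=2);b=cv2.resize(T["image"][130:290,100:380],None,fx=2.64,fy=1.8)
b=cv2.resize(T["image"][130:290,110:400],(740,300));a=cv2.resize(S["image"][150:300,60:430],(740,300));cv2.imwrite("pics/p4.png",np.vstack([a,b]))
for k,z in(("white",40),("yellow",30)):
    for b in blobs(T["image"],k):
        w=onz(T,b[0],z)
        if 0<b[1]<400 and -260<w[1]<470 and 400<w[0]<780: print(k,b,w.round(1))
E
```

```text
white ([256.5, 260.0], 91.5, (250, 257, 14, 10)) [418.1  96.4  40. ]
white ([327.5, 253.5], 382.5, (309, 248, 38, 12)) [ 448.1 -154.3   40. ]
white ([203.3, 250.7], 69.0, (197, 244, 14, 15)) [445.9 285.9  40. ]
white ([166.0, 250.0], 82.5, (159, 243, 15, 15)) [444.8 418.   40. ]
white ([201.0, 163.5], 49.5, (199, 150, 5, 28)) [766.3 311.2  40. ]
```

View pics/p4.png

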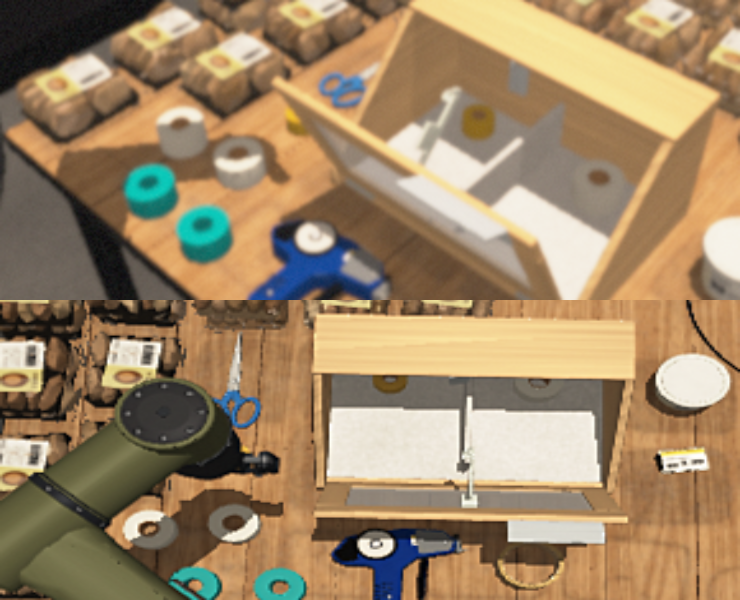

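The door is fully open: the left bay holds the small yellow roll, the right bay a large white one. Next I re-measure the rolls with a mask that tolerates shadow.

```bash
cat >> h.py <<'E'
def roll(d,w,z,kind,r=16,dbg=False):
    """contour ellipse of the roll's top face and its hole, near world w"""
    x,y=np.round(proj(d,(*w,z))).astype(int)
    h=cv2.cvtColor(d["image"][y-r:y+r+1,x-r:x+r+1],cv2.COLOR_BGR2HSV)
    m=cv2.inRange(h,(0,0,75),(179,75,255)) if kind=="white" else cv2.inRange(h,(18,140,70),(32,255,255))
    cs,hi=cv2.findContours(m,cv2.RETR_CCOMP,cv2.CHAIN_APPROX_NONE)
    o=max([c for c,q in zip(cs,hi[0]) if q[3]<0],key=cv2.contourArea).reshape(-1,2)
    inn=[c for c,q in zip(cs,hi[0]) if q[3]>=0]
    out=[(o.min(0)+o.max(0))/2+[x-r,y-r],o.max(0)-o.min(0)+1]
    if inn: c=max(inn,key=cv2.contourArea).reshape(-1,2);out.append((c.min(0)+c.max(0))/2+[x-r,y-r])
    return out
E
python3 - <<'E'
from h import *
S=snapshot("scene");T=snapshot("top")
for nm,w,z,k in(("wA",(438,409),40,"white"),("wB",(455,294),40,"white"),("n",(582,302),30,"yellow"),("wold",(750,-115),52,"white")):
    for n,d in(("S",S),("T",T)):
        try:
            q=roll(d,w,z,k);print(nm,n,[v.tolist() for v in q],onz(d,q[0],z).round(1),onz(d,q[2],z).round(1) if len(q)>2 else "")
        except Exception as e: print(nm,n,e)
for p in((320.4,175.3),):print("old",onz(T,p,52).round(1))
s=status.observe();print(s["tcp_pos"],s["joint_pos"])
E
```

```text
wA S [[150.5, 215.0], [26, 25], [149.5, 211.5]] [432.7 391.6  40. ] [440.3 406.3  40. ]
wA T [[168.5, 252.0], [22, 21], [168.0, 251.5]] [437.9 408.7  40. ] [439.6 410.5  40. ]
wB S [[179.5, 230.5], [26, 24], [178.5, 226.0]] [446.6 276.   40. ] [456.8 292.5  40. ]
wB T [[201.5, 248.5], [20, 20], [201.0, 248.5]] [453.6 292.7  40. ] [453.5 294.4  40. ]
n S [[207.5, 210.5], [12, 14]] [563.8 288.   30. ] 
n T [[206.0, 209.0], [3, 3]] [599.  285.4  30. ] 
wold S [[355.0, 235.0], [33, 33], [359.0, 238.5]] [ 747.9 -115.4   52. ] [ 743.8 -131.3   52. ]
wold T [[318.0, 178.5], [33, 16], [320.5, 176.0]] [ 718.6 -116.7   52. ] [ 728.2 -125.6   52. ]
old [ 730.8 -125.2   52. ]
[506.24520864 272.21274177 298.56814367] [ 8.42475091e-01 -8.52342513e-03  1.58218327e-01  3.43833213e-04
 -1.73816266e+00  7.26771141e-01]
```

Request:
drive_tool:
  steps:
    - [[0,0,0],[-26,-11,30],0]
    - [[0,0,0],[-26,-11,40],0]
    - [[0,0,0],[0,0,45],0]
    - [[0,0,0],[0,0,45],0]
    - [[0,0,0],[0,0,40],0]
    - [[0,0,0],[0,0,0],0]

```text
t: 18.75
tcp_pos: [451.8, 291.5, 92.6]
tcp_rot: [3.135, -0.005, -0.012]
ft_force: [-0.4, -0.2, -0.8]
finger_gap: 85.1
finger_force: 0.0
```

Request:
drive_tool:
  steps:
    - [[0,0,0],[1,-1.5,35],0]
    - [[0,0,0],[0,0,35],0]
    - [[0,0,0],[0,0,24],0]
    - [[0,0,0],[0,0,0],0]
    - [[0,0,0],[0,0,0],0]
  newtons: 40

```text
t: 19.25
tcp_pos: [456.8, 296.9, 7.3]
tcp_rot: [-3.14, 0.002, -0.004]
ft_force: [-0.4, -0.7, 0.8]
finger_gap: 85.6
finger_force: 0.0
```

Request:
drive_tool:
  steps:
    - [[0,0,0],[-2,1,9],0]
    - [[0,0,0],[0,0,0],0.1]
    - [[0,0,0],[0,0,0],0.3]
    - [[0,0,0],[0,0,0],0.4]
    - [[0,0,0],[0,0,0],0.4]
    - [[0,0,0],[0,0,0],0.4]

```text
t: 19.85
tcp_pos: [453.8, 295.9, -3.5]
tcp_rot: [-3.141, 0.001, -0.002]
ft_force: [-2.0, -0.3, 6.2]
finger_gap: 68.6
finger_force: 45.3
```

Request:
drive_tool:
  steps:
    - [[0,0,0],[0,0,-10],0.4]
    - [[0,0,0],[0,0,-25],0.4]
    - [[0,0,0.1428],[0,0,-35],0.4]
    - [[0,0,0.1428],[0,0,-35],0.4]
    - [[0,0,0.1428],[0,0,-35],0.4]
    - [[0,0,0.1428],[0,0,-35],0.4]
    - [[0,0,0.1428],[0,0,-35],0.4]
    - [[0,0,0.1428],[0,0,-35],0.4]
    - [[0,0,0.1428],[0,0,-35],0.4]
    - [[0,0,0.1428],[0,0,-20],0.4]
    - [[0,0,0.1428],[0,0,-10],0.4]
    - [[0,0,0.1428],[0,0,0],0.4]
  newtons: 60

```text
t: 21.05
tcp_pos: [453.5, 295.6, 307.6]
tcp_rot: [-2.365, 2.064, -0.0]
ft_force: [-0.1, -0.4, -1.7]
finger_gap: 68.1
finger_force: 67.3
```

Request:
drive_tool:
  steps:
    - [[0,0,0.1428],[0,0,0],0.4]
    - [[0,0,0],[38,-14,0],0.4]
    - [[0,0,0],[38,-14,0],0.4]
    - [[0,0,0],[38,-14,0],0.4]
    - [[0,0,0],[38,-14,0],0.4]
    - [[0,0,0],[38,-14,0],0.4]
    - [[0,0,0],[38,-14,0],0.4]
    - [[0,0,0],[38,-14,0],0.4]
    - [[0,0,0],[38,-14,0],0.4]
    - [[0,0,0],[38,-14,0],0.4]
    - [[0,0,0],[0,0,0],0.4]

```text
t: 22.15
tcp_pos: [579.2, -50.5, 304.5]
tcp_rot: [2.213, -2.226, -0.001]
ft_force: [-0.5, -0.0, -1.6]
finger_gap: 67.7
finger_force: 67.5
```

Remaining to (628, -172): tool x +121, tool y -49.

Request:
drive_tool:
  steps:
    - [[0,0,0],[30,-12,0],0.4]
    - [[0,0,0],[30,-12,0],0.4]
    - [[0,0,0],[30,-12,0],0.4]
    - [[0,0,0],[28,-12,0],0.4]
    - [[0,0,0],[0,0,30],0.4]
    - [[0,0,0],[0,0,35],0.4]
    - [[0,0,0],[0,0,35],0.4]
    - [[0,0,0],[0,0,35],0.4]
    - [[0,0,0],[0,0,35],0.4]
    - [[0,0,0],[0,0,25],0.4]
    - [[0,0,0],[0,0,0],0.4]
    - [[0,0,0],[0,0,0],0.4]

```text
t: 23.35
tcp_pos: [626.9, -164.7, 111.3]
tcp_rot: [2.22, -2.222, 0.001]
ft_force: [0.7, -0.2, -0.5]
finger_gap: 68.0
finger_force: 67.7
```

Request:
drive_tool:
  steps:
    - [[0,0,0],[6,0,25],0.4]
    - [[0,0,0],[0,0,30],0.4]
    - [[0,0,0],[0,0,25],0.4]
    - [[0,0,0],[0,0,8],0.4]
    - [[0,0,0],[0,0,4],0.4]
    - [[0,0,0],[0,0,0],0.4]
    - [[0,0,0],[0,0,0],0.4]

```text
t: 24.05
tcp_pos: [628.0, -170.9, 20.7]
tcp_rot: [-2.219, 2.221, -0.004]
ft_force: [0.7, 0.1, -0.9]
finger_gap: 68.1
finger_force: 67.7
```

Request:
drive_tool:
  steps:
    - [[0,0,0],[0,0,4],0.4]
    - [[0,0,0],[0,0,3],0.4]
    - [[0,0,0],[0,0,2],0.4]
    - [[0,0,0],[0,0,2],0.4]
    - [[0,0,0],[0,0,0],0.4]
    - [[0,0,0],[0,0,0],0.4]

```text
t: 24.65
tcp_pos: [626.9, -170.8, 8.7]
tcp_rot: [2.22, -2.222, 0.001]
ft_force: [-2.8, 1.9, 5.2]
finger_gap: 67.8
finger_force: 68.1
```

Request:
drive_tool:
  steps:
    - [[0,0,0],[0,0,0],0.2]
    - [[0,0,0],[0,0,0],0]
    - [[0,0,0],[0,0,0],0]
    - [[0,0,0],[0,0,-15],0]
    - [[0,0,0],[0,0,-35],0]
    - [[0,0,0],[0,0,-45],0]
    - [[0,0,0],[0,0,-45],0]
    - [[0,0,0],[0,0,-45],0]
    - [[0,0,0],[0,0,-45],0]
    - [[0,0,0],[0,0,-45],0]
    - [[0,0,0],[0,0,-25],0]
    - [[0,0,0],[0,0,0],0]

```text
t: 25.85
tcp_pos: [627.4, -171.5, 314.4]
tcp_rot: [-2.216, 2.22, -0.012]
ft_force: [-0.1, -0.2, 0.9]
finger_gap: 85.5
finger_force: 0.0
```

Request:
drive_tool:
  steps:
    - [[0,0,0],[-43,14,0],0]
    - [[0,0,0],[-43,14,0],0]
    - [[0,0,0],[-43,14,0],0]
    - [[0,0,0],[-43,14,0],0]
    - [[0,0,0],[-43,14,0],0]
    - [[0,0,0],[-43,14,0],0]
    - [[0,0,0],[-43,14,0],0]
    - [[0,0,0],[-43,14,0],0]
    - [[0,0,0],[-43,14,0],0]
    - [[0,0,0],[-43,14,0],0]
    - [[0,0,0],[0,0,0],0]

```text
t: 26.95
tcp_pos: [485.3, 263.4, 306.4]
tcp_rot: [2.225, -2.216, -0.002]
ft_force: [-0.5, -0.7, -0.2]
finger_gap: 85.5
finger_force: 0.0
```

```bash
python3 - <<'E'
from h import *
S=snapshot("scene");T=snapshot("top")
cv2.imwrite("pics/p5.png",np.vstack([cv2.resize(S["image"][150:300,60:430],(740,300)),cv2.resize(T["image"][130:290,110:400],(740,300))]))
for nm,w,z,k in(("wA",(438,409),40,"white"),("n",(582,302),30,"yellow"),("put",(628,-171),52,"white")):
    for n,d in(("S",S),("T",T)):
        try:
            q=roll(d,w,z,k);print(nm,n,[v.tolist() for v in q],onz(d,q[0],z).round(1),onz(d,q[2],z).round(1) if len(q)>2 else "")
        except Exception as e: print(nm,n,e)
E
```

```text
wA S [[150.0, 215.5], [25, 24], [149.5, 211.5]] [430.3 390.9  40. ] [440.3 406.3  40. ]
wA T [[169.0, 252.0], [21, 21], [168.0, 251.5]] [438.  406.9  40. ] [439.6 410.5  40. ]
n S [[207.5, 210.0], [12, 15]] [565.4 289.6  30. ] 
n T 'NoneType' object is not subscriptable
put S [[347.0, 270.0], [33, 33], [348.0, 270.5]] [ 628.7 -171.3   52. ] [ 629.  -174.1   52. ]
put T [[331.0, 203.0], [29, 33], [332.5, 203.5]] [ 629.1 -164.3   52. ] [ 627.4 -169.7   52. ]
```

View pics/p5.png

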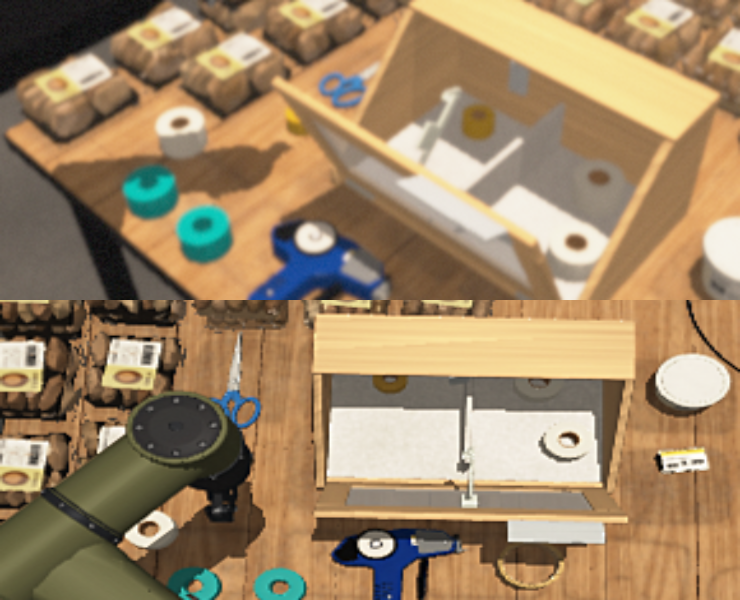

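Request:
drive_tool:
  steps:
    - [[0,0,0],[-36,11,0],0]
    - [[0,0,0],[-36,11,0],0]
    - [[0,0,0],[-36,11,0],0]
    - [[0,0,0],[-34,11,0],0]
    - [[0,0,-0.1428],[0,0,20],0]
    - [[0,0,-0.1428],[0,0,25],0]
    - [[0,0,-0.1428],[0,0,25],0]
    - [[0,0,-0.1428],[0,0,25],0]
    - [[0,0,-0.1428],[0,0,25],0]
    - [[0,0,-0.1428],[0,0,25],0]
    - [[0,0,-0.1428],[0,0,25],0]
    - [[0,0,-0.1428],[0,0,20],0]

```text
t: 28.25
tcp_pos: [444.1, 399.8, 116.0]
tcp_rot: [3.07, -0.663, -0.001]
ft_force: [1.4, -0.2, -0.0]
finger_gap: 85.5
finger_force: 0.0
```

Request:
drive_tool:
  steps:
    - [[0,0,-0.1428],[0,0,10],0]
    - [[0,0,-0.1428],[0,0,5],0]
    - [[0,0,-0.1428],[0,0,0],0]
    - [[0,0,0],[0,0,0],0]
    - [[0,0,0],[0,0,0],0]

```text
t: 28.75
tcp_pos: [444.1, 400.8, 102.8]
tcp_rot: [-3.141, 0.01, -0.001]
ft_force: [-0.5, -1.1, -0.1]
finger_gap: 85.2
finger_force: 0.0
```

Request:
drive_tool:
  steps:
    - [[0,0,0],[-5,-8,20],0]
    - [[0,0,0],[0,0,30],0]
    - [[0,0,0],[0,0,30],0]
    - [[0,0,0],[0,0,15],0]
    - [[0,0,0],[0,0,0],0]
    - [[0,0,0],[0,0,0],0]
  newtons: 40

```text
t: 29.35
tcp_pos: [439.2, 409.8, 8.8]
tcp_rot: [-3.141, 0.003, -0.002]
ft_force: [-0.3, 0.3, 1.7]
finger_gap: 85.3
finger_force: 0.0
```

Request:
drive_tool:
  steps:
    - [[0,0,0],[0,0,10],0]
    - [[0,0,0],[0,0,0],0.1]
    - [[0,0,0],[0,0,0],0.3]
    - [[0,0,0],[0,0,0],0.4]
    - [[0,0,0],[0,0,0],0.4]
    - [[0,0,0],[0,0,0],0.4]

```text
t: 29.95
tcp_pos: [438.6, 409.8, -2.1]
tcp_rot: [-3.141, 0.002, -0.001]
ft_force: [-0.9, 1.0, 2.8]
finger_gap: 68.0
finger_force: 45.2
```

Request:
drive_tool:
  steps:
    - [[0,0,0],[0,0,-10],0.4]
    - [[0,0,0],[0,0,-25],0.4]
    - [[0,0,0.1428],[0,0,-35],0.4]
    - [[0,0,0.1428],[0,0,-35],0.4]
    - [[0,0,0.1428],[0,0,-35],0.4]
    - [[0,0,0.1428],[0,0,-35],0.4]
    - [[0,0,0.1428],[0,0,-35],0.4]
    - [[0,0,0.1428],[0,0,-35],0.4]
    - [[0,0,0.1428],[0,0,-35],0.4]
    - [[0,0,0.1428],[0,0,-20],0.4]
    - [[0,0,0.1428],[0,0,-15],0.4]
    - [[0,0,0.1428],[0,0,0],0.4]
  newtons: 60

```text
t: 31.15
tcp_pos: [438.9, 409.5, 315.9]
tcp_rot: [-2.363, 2.063, 0.0]
ft_force: [0.5, -0.4, -0.6]
finger_gap: 67.9
finger_force: 67.3
```

Request:
drive_tool:
  steps:
    - [[0,0,0.1428],[0,0,0],0.4]
    - [[0,0,0],[38,-14.5,0],0.4]
    - [[0,0,0],[38,-14.5,0],0.4]
    - [[0,0,0],[38,-14.5,0],0.4]
    - [[0,0,0],[38,-14.5,0],0.4]
    - [[0,0,0],[38,-14.5,0],0.4]
    - [[0,0,0],[38,-14.5,0],0.4]
    - [[0,0,0],[38,-14.5,0],0.4]
    - [[0,0,0],[38,-14.5,0],0.4]
    - [[0,0,0],[38,-14.5,0],0.4]
    - [[0,0,0],[0,0,0],0.4]

```text
t: 32.25
tcp_pos: [569.2, 63.3, 312.7]
tcp_rot: [2.214, -2.228, 0.001]
ft_force: [0.3, 0.4, -0.6]
finger_gap: 67.9
finger_force: 67.5
```

Request:
drive_tool:
  steps:
    - [[0,0,0],[38,-14.5,0],0.4]
    - [[0,0,0],[38,-14.5,0],0.4]
    - [[0,0,0],[38,-14.5,0],0.4]
    - [[0,0,0],[36,-14.5,0],0.4]
    - [[0,0,0],[0,0,30],0.4]
    - [[0,0,0],[0,0,35],0.4]
    - [[0,0,0],[0,0,35],0.4]
    - [[0,0,0],[0,0,35],0.4]
    - [[0,0,0],[0,0,30],0.4]
    - [[0,0,0],[0,0,0],0.4]
    - [[0,0,0],[0,0,0],0.4]

```text
t: 33.35
tcp_pos: [626.4, -82.8, 148.5]
tcp_rot: [2.22, -2.222, 0.001]
ft_force: [0.5, -0.2, 0.0]
finger_gap: 67.8
finger_force: 67.8
```

Request:
drive_tool:
  steps:
    - [[0,0,0],[2,-1,30],0.4]
    - [[0,0,0],[0,0,35],0.4]
    - [[0,0,0],[0,0,35],0.4]
    - [[0,0,0],[0,0,20],0.4]
    - [[0,0,0],[0,0,5],0.4]
    - [[0,0,0],[0,0,0],0.4]
    - [[0,0,0],[0,0,0],0.4]

```text
t: 34.05
tcp_pos: [629.2, -84.7, 25.6]
tcp_rot: [-2.219, 2.22, -0.005]
ft_force: [0.2, 0.3, -0.7]
finger_gap: 67.9
finger_force: 67.8
```

Request:
drive_tool:
  steps:
    - [[0,0,0],[0,0,6],0.4]
    - [[0,0,0],[0,0,4],0.4]
    - [[0,0,0],[0,0,2],0.4]
    - [[0,0,0],[0,0,2],0.4]
    - [[0,0,0],[0,0,1.5],0.4]
    - [[0,0,0],[0,0,0],0.4]
    - [[0,0,0],[0,0,0],0.4]

```text
t: 34.75
tcp_pos: [627.6, -84.9, 10.0]
tcp_rot: [2.221, -2.222, 0.002]
ft_force: [-6.5, 2.1, 12.6]
finger_gap: 67.8
finger_force: 69.0
```

Request:
drive_tool:
  steps:
    - [[0,0,0],[0,0,0],0.2]
    - [[0,0,0],[0,0,0],0]
    - [[0,0,0],[0,0,0],0]
    - [[0,0,0],[0,0,-15],0]
    - [[0,0,0],[0,0,-35],0]
    - [[0,0,0],[0,0,-45],0]
    - [[0,0,0],[0,0,-45],0]
    - [[0,0,0],[0,0,-45],0]
    - [[0,0,0],[0,0,-45],0]
    - [[0,0,0],[0,0,-45],0]
    - [[0,0,0],[0,0,-25],0]
    - [[0,0,0],[0,0,0],0]

```text
t: 35.95
tcp_pos: [628.1, -85.4, 313.6]
tcp_rot: [-2.215, 2.219, -0.011]
ft_force: [-0.2, 0.4, -0.6]
finger_gap: 85.5
finger_force: 0.0
```

```bash
python3 - <<'E'
from h import *
S=snapshot("scene");T=snapshot("top")
for n,d in(("S",S),("T",T)):
    for b in blobs(d["image"],"yellow"):
        w=onz(d,b[0],30)
        if w[1]>180 and w[1]<380 and w[0]<700: print(n,b,w.round(1))
for n,d in(("S",S),("T",T)):
    q=roll(d,(628,-85),52,"white",12);print("put2",n,[v.tolist() for v in q],onz(d,q[2],52).round(1) if len(q)>2 else "")
s=status.observe();print(s["tcp_pos"])
E
```

```text
S ([207.5, 210.5], 78.0, (202, 203, 12, 15)) [563.8 288.   30. ]
T ([201.4, 213.2], 135.5, (195, 207, 14, 14)) [583.  301.2  30. ]
put2 S [[320.0, 254.0], [25, 25], [321.0, 254.5]] [627.9 -88.8  52. ]
put2 T [[309.0, 203.0], [25, 25], [309.5, 206.5]] [614.1 -87.3  52. ]
[627.39969471 -84.64323461 307.89887732]
```

Request:
drive_tool:
  steps:
    - [[0,0,0],[-38.6,4.5,0],0]
    - [[0,0,0],[-38.6,4.5,0],0]
    - [[0,0,0],[-38.6,4.5,0],0]
    - [[0,0,0],[-38.6,4.5,0],0]
    - [[0,0,0],[-38.6,4.5,0],0]
    - [[0,0,0],[-38.6,4.5,0],0]
    - [[0,0,0],[-38.6,4.5,0],0]
    - [[0,0,0],[-38.6,4.5,0],0]
    - [[0,0,0],[-38.6,4.5,0],0]
    - [[0,0,0],[-38.6,4.5,0],0]
    - [[0,0,0],[0,0,0],0.25]

```text
t: 37.15
tcp_pos: [581.2, 305.4, 303.4]
tcp_rot: [2.222, -2.214, -0.002]
ft_force: [0.1, -0.2, -0.9]
finger_gap: 73.5
finger_force: 0.0
```

Request:
drive_tool:
  steps:
    - [[0,0,-0.1428],[0,0,10],0.25]
    - [[0,0,-0.1428],[0,0,10],0.25]
    - [[0,0,-0.1428],[0,0,10],0.25]
    - [[0,0,-0.1428],[0,0,20],0.25]
    - [[0,0,-0.1428],[0,0,25],0.25]
    - [[0,0,-0.1428],[0,0,25],0.25]
    - [[0,0,-0.1428],[0,0,25],0.25]
    - [[0,0,-0.1428],[0,0,25],0.25]
    - [[0,0,-0.1428],[0,0,25],0.25]
    - [[0,0,-0.1428],[0,0,15],0.25]
    - [[0,0,-0.1428],[0,0,0],0.25]
    - [[0,0,0],[0,0,0],0.25]

```text
t: 38.35
tcp_pos: [582.1, 300.3, 115.0]
tcp_rot: [3.139, -0.0, -0.004]
ft_force: [-0.9, 0.3, 0.0]
finger_gap: 64.3
finger_force: 0.0
```

Request:
drive_tool:
  steps:
    - [[0,0,0],[1,-1,25],0.25]
    - [[0,0,0],[0,0,35],0.25]
    - [[0,0,0],[0,0,30],0.25]
    - [[0,0,0],[0,0,15],0.25]
    - [[0,0,0],[0,0,7],0.25]
    - [[0,0,0],[0,0,0],0.25]
    - [[0,0,0],[0,0,0],0.4]
    - [[0,0,0],[0,0,0],0.6]
    - [[0,0,0],[0,0,0],0.6]
    - [[0,0,0],[0,0,0],0.6]
  newtons: 40

```text
t: 39.35
tcp_pos: [585.0, 303.1, 7.3]
tcp_rot: [-3.14, 0.001, -0.005]
ft_force: [0.3, 0.3, 6.7]
finger_gap: 48.6
finger_force: 42.0
```

Request:
drive_tool:
  steps:
    - [[0,0,0],[0,0,-10],0.6]
    - [[0,0,0],[0,0,-25],0.6]
    - [[0,0,0],[0,0,-35],0.6]
    - [[0,0,0],[0,0,-40],0.6]
    - [[0,0,0],[0,0,-40],0.6]
    - [[0,0,0],[0,0,-40],0.6]
    - [[0,0,0],[0,0,-40],0.6]
    - [[0,0,0],[0,0,-35],0.6]
    - [[0,0,0],[0,0,-10],0.6]
    - [[0,0,0],[0,0,0],0.6]
  newtons: 60

```text
t: 40.35
tcp_pos: [584.1, 302.6, 282.3]
tcp_rot: [-3.139, 0.002, -0.004]
ft_force: [-0.3, -0.7, -0.6]
finger_gap: 47.7
finger_force: 61.8
```

Request:
drive_tool:
  steps:
    - [[0,0,0],[7,38,0],0.6]
    - [[0,0,0],[7,38,0],0.6]
    - [[0,0,0],[7,38,0],0.6]
    - [[0,0,0],[7,38,0],0.6]
    - [[0,0,0],[7,38,0],0.6]
    - [[0,0,0],[7,38,0],0.6]
    - [[0,0,0],[0,0,20],0.6]
    - [[0,0,0],[0,0,30],0.6]
    - [[0,0,0],[0,0,35],0.6]
    - [[0,0,0],[0,0,35],0.6]
    - [[0,0,0],[0,0,0],0.6]
    - [[0,0,0],[0,0,0],0.6]

```text
t: 41.55
tcp_pos: [625.0, 73.8, 159.2]
tcp_rot: [3.14, -0.002, -0.003]
ft_force: [-0.2, -0.3, 1.0]
finger_gap: 47.6
finger_force: 62.0
```

Request:
drive_tool:
  steps:
    - [[0,0,0],[3,0,30],0.6]
    - [[0,0,0],[0,0,35],0.6]
    - [[0,0,0],[0,0,35],0.6]
    - [[0,0,0],[0,0,22],0.6]
    - [[0,0,0],[0,0,6],0.6]
    - [[0,0,0],[0,0,0],0.6]
    - [[0,0,0],[0,0,0],0.6]

```text
t: 42.25
tcp_pos: [630.1, 74.6, 34.9]
tcp_rot: [-3.141, 0.001, -0.006]
ft_force: [0.5, -0.5, 0.2]
finger_gap: 47.5
finger_force: 62.0
```

Request:
drive_tool:
  steps:
    - [[0,0,0],[0,0,6],0.6]
    - [[0,0,0],[0,0,4],0.6]
    - [[0,0,0],[0,0,3],0.6]
    - [[0,0,0],[0,0,2],0.6]
    - [[0,0,0],[0,0,0],0.6]
    - [[0,0,0],[0,0,0],0.6]

```text
t: 42.85
tcp_pos: [629.3, 74.2, 19.4]
tcp_rot: [3.141, -0.001, 0.003]
ft_force: [-4.4, 0.3, 9.0]
finger_gap: 48.0
finger_force: 63.2
```

Request:
drive_tool:
  steps:
    - [[0,0,0],[0,0,0],0.4]
    - [[0,0,0],[0,0,0],0.2]
    - [[0,0,0],[0,0,0],0.2]
    - [[0,0,0],[0,0,-15],0.2]
    - [[0,0,0],[0,0,-35],0.2]
    - [[0,0,0],[0,0,-45],0.2]
    - [[0,0,0],[0,0,-45],0.2]
    - [[0,0,0],[0,0,-45],0.5]
    - [[0,0,0],[0,0,-45],0.8]
    - [[0,0,0],[0,0,-45],1]
    - [[0,0,0],[0,0,-20],1]
    - [[0,0,0],[0,0,0],1]

```text
t: 44.05
tcp_pos: [629.3, 73.9, 317.9]
tcp_rot: [-3.14, 0.003, -0.013]
ft_force: [-0.0, 0.2, 0.2]
finger_gap: 0.1
finger_force: 0.0
```

Request:
drive_tool:
  steps:
    - [[0,0,0],[-41,10,0],1]
    - [[0,0,0],[-41,10,0],1]
    - [[0,0,0],[-41,10,0],1]
    - [[0,0,0],[-41,10,0],1]
    - [[0,0,0],[-41,10,0],1]
    - [[0,0,0],[-41,10,0],1]
    - [[0,0,0],[0,0,0],1]
    - [[0,0,0],[0,0,0],1]

```text
t: 44.85
tcp_pos: [381.8, 14.4, 312.8]
tcp_rot: [-3.14, 0.001, -0.004]
ft_force: [0.6, 0.7, 1.9]
finger_gap: -0.2
finger_force: 0.0
```

```bash
python3 - <<'E'
from h import *
S=snapshot("scene");T=snapshot("top")
cv2.imwrite("pics/p6.png",np.vstack([cv2.resize(S["image"][150:300,60:430],(740,300)),cv2.resize(T["image"][130:290,110:400],(740,300))]))
E
```

```text
(no output)
```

View pics/p6.png

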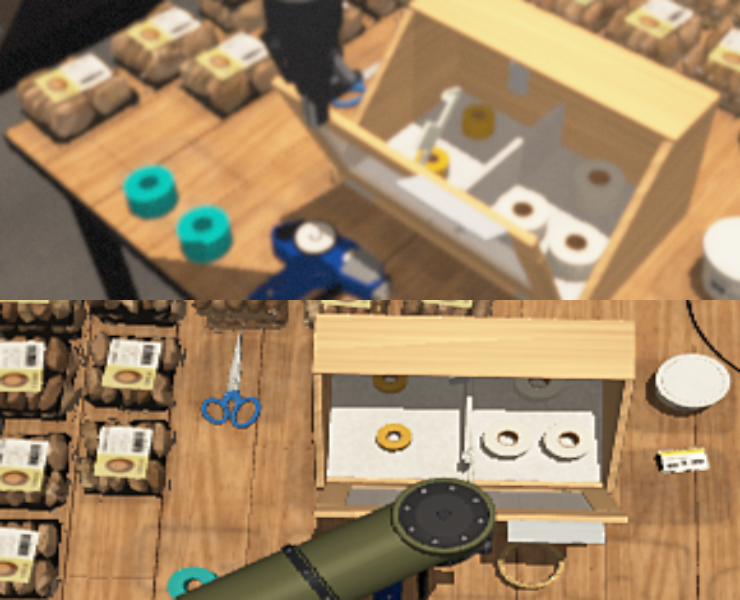

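All three rolls stand flat in the right bays: yellow at (393,437) on the left, whites at (507,438) and (568,438) on the right, with the old ones behind. Now I shut the door, pushing its front face near the top edge.

Request:
drive_tool:
  steps:
    - [[0,0,0],[0,0,25],1]
    - [[0,0,0],[0,0,30],1]
    - [[0,0,0],[0,0,22],1]
    - [[0,0,0],[10,0,0],1]
    - [[0,0,0],[10,0,0],1]
    - [[0,0,0],[10,0,0],1]
    - [[0,0,0],[10,0,0],1]
    - [[0,0,0],[8,0,0],1]
    - [[0,0,0],[8,0,0],1]
    - [[0,0,0],[0,0,0],1]

```text
t: 45.95
tcp_pos: [439.2, 14.5, 234.4]
tcp_rot: [3.141, -0.003, -0.002]
ft_force: [-0.1, -0.8, -0.1]
finger_gap: 0.0
finger_force: 0.0
```

Request:
drive_tool:
  steps:
    - [[0,0,0],[8,0,0],1]
    - [[0,0,0],[10,0,0],1]
    - [[0,0,0],[10,0,0],1]
    - [[0,0,0],[10,0,0],1]
    - [[0,0,0],[10,0,0],1]
    - [[0,0,0],[10,0,0],1]
    - [[0,0,0],[10,0,0],1]
    - [[0,0,0],[10,0,0],1]
    - [[0,0,0],[10,0,0],1]
    - [[0,0,0],[10,0,0],1]
    - [[0,0,0],[10,0,0],1]
    - [[0,0,0],[0,0,0],1]

```text
t: 47.15
tcp_pos: [547.6, 14.5, 234.0]
tcp_rot: [3.141, -0.003, -0.001]
ft_force: [-1.1, 0.1, -0.2]
finger_gap: 0.1
finger_force: 0.0
```

Request:
drive_tool:
  steps:
    - [[0,0,0],[8,0,0],1]
    - [[0,0,0],[8,0,0],1]
    - [[0,0,0],[8,0,0],1]
    - [[0,0,0],[8,0,0],1]
    - [[0,0,0],[8,0,1],1]
    - [[0,0,0],[8,0,2],1]
    - [[0,0,0],[0,0,0],1]

```text
t: 47.85
tcp_pos: [595.6, 14.3, 231.2]
tcp_rot: [3.141, -0.002, 0.0]
ft_force: [0.1, 0.3, -0.4]
finger_gap: 0.1
finger_force: 0.0
```

Request:
drive_tool:
  steps:
    - [[0,0,0],[6,0,2.5],1]
    - [[0,0,0],[6,0,3],1]
    - [[0,0,0],[6,0,3],1]
    - [[0,0,0],[6,0,3.5],1]
    - [[0,0,0],[6,0,3.5],1]
    - [[0,0,0],[0,0,0],1]

```text
t: 48.45
tcp_pos: [624.8, 14.3, 214.9]
tcp_rot: [3.141, -0.002, -0.003]
ft_force: [-0.6, 0.1, 0.5]
finger_gap: 0.2
finger_force: 0.0
```

```bash
python3 - <<'E'
from h import *
S=snapshot("scene");T=snapshot("top")
cv2.imwrite("pics/p7.png",np.vstack([cv2.resize(S["image"][120:270,160:430],(600,300)),cv2.resize(T["image"][130:280,200:400],(600,300))]))
E
```

```text
(no output)
```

View pics/p7.png

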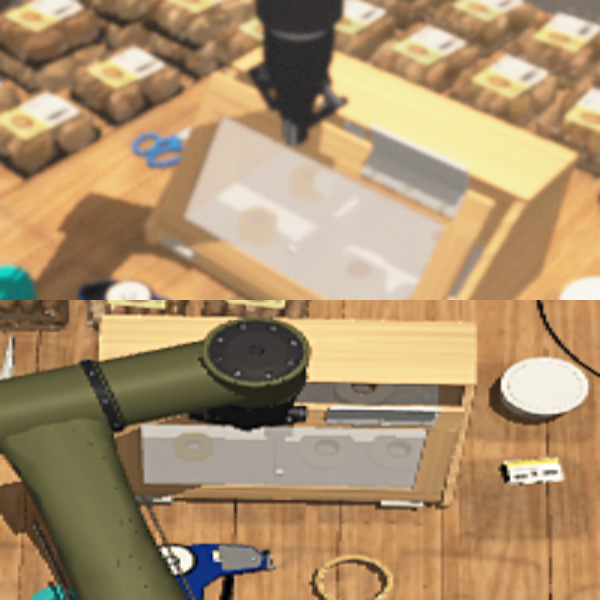

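The door follows the finger and is now a few centimetres from shut. I keep pushing along the arc.

Request:
drive_tool:
  steps:
    - [[0,0,0],[5,0,3],1]
    - [[0,0,0],[5,0,3],1]
    - [[0,0,0],[5,0,3.5],1]
    - [[0,0,0],[5,0,3.5],1]
    - [[0,0,0],[0,0,0],1]

```text
t: 49.05
tcp_pos: [644.7, 14.3, 202.0]
tcp_rot: [3.141, -0.002, -0.003]
ft_force: [-0.3, -0.1, 0.2]
finger_gap: 0.4
finger_force: 0.0
```

Request:
drive_tool:
  steps:
    - [[0,0,0],[4,0,2.5],1]
    - [[0,0,0],[4,0,2.5],1]
    - [[0,0,0],[4,0,2.5],1]
    - [[0,0,0],[0,0,0],1]

```text
t: 49.45
tcp_pos: [656.7, 14.3, 195.0]
tcp_rot: [3.141, -0.002, -0.001]
ft_force: [0.0, -0.6, 1.1]
finger_gap: -0.0
finger_force: 0.0
```

Request:
drive_tool:
  steps:
    - [[0,0,0],[3,0,1.5],1]
    - [[0,0,0],[3,0,1.5],1]
    - [[0,0,0],[0,0,0],1]

```text
t: 49.75
tcp_pos: [660.9, 14.2, 194.1]
tcp_rot: [3.141, -0.001, -0.005]
ft_force: [-10.3, 1.3, 7.1]
finger_gap: 0.2
finger_force: 6.2
```

Request:
drive_tool:
  steps:
    - [[0,0,0],[2,0,1],1]
    - [[0,0,0],[2,0,1],1]
    - [[0,0,0],[0,0,0],1]

```text
t: 50.05
tcp_pos: [661.3, 14.1, 194.0]
tcp_rot: [3.14, 0.001, -0.016]
ft_force: [-31.2, 3.7, 18.8]
finger_gap: -0.1
finger_force: 17.5
```

Request:
drive_tool:
  steps:
    - [[0,0,0],[-10,0,0],1]
    - [[0,0,0],[-15,0,-30],1]
    - [[0,0,0],[-20,0,-40],1]
    - [[0,0,0],[-20,-30,-40],1]
    - [[0,0,0],[-20,-40,0],1]
    - [[0,0,0],[-20,-40,0],1]
    - [[0,0,0],[-20,-40,0],1]
    - [[0,0,0],[-20,-40,0],1]
    - [[0,0,0],[-20,-40,0],1]
    - [[0,0,0],[0,0,0],1]

```text
t: 51.05
tcp_pos: [501.2, 246.3, 297.9]
tcp_rot: [-3.14, -0.007, 0.0]
ft_force: [-0.2, 0.7, 0.8]
finger_gap: 0.0
finger_force: 0.0
```

```bash
python3 - <<'E'
from h import *
S=snapshot("scene");T=snapshot("top")
cv2.imwrite("pics/p8.png",np.vstack([cv2.resize(S["image"][120:270,220:430],(600,300),interpolation=cv2.INTER_CUBIC),cv2.resize(T["image"][130:240,225:365],(600,300),interpolation=cv2.INTER_CUBIC)]))
E
```

```text
(no output)
```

View pics/p8.png

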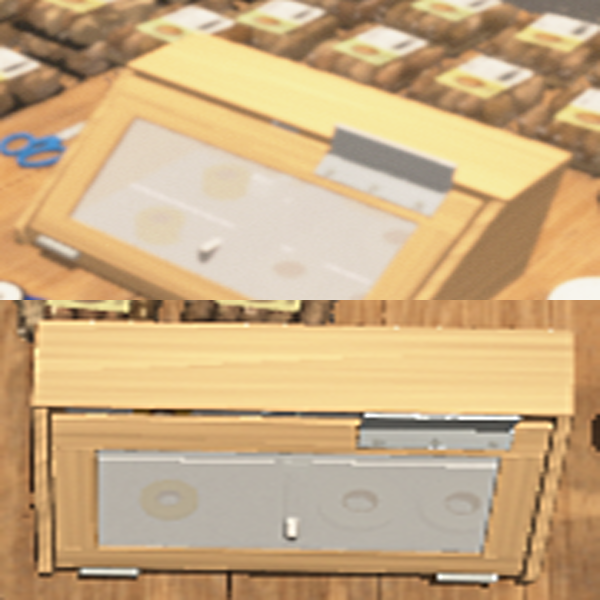

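The door looks as it did at the start, with the pull at the same place at the top edge. I check that numerically against the first picture and hand in.

```bash
python3 - <<'E'
from h import *
T=snapshot("top")["image"];T0=cv2.imread("top0_raw.png")
g=lambda i:cv2.cvtColor(i,cv2.COLOR_BGR2GRAY)
for n,(r0,r1,c0,c1) in {"pull":(168,188,305,350),"gun":(248,300,238,295),"tape":(255,285,300,335),"scis":(150,200,185,214)}.items():
    r=cv2.matchTemplate(g(T)[r0-6:r1+6,c0-6:c1+6],g(T0)[r0:r1,c0:c1],cv2.TM_CCOEFF_NORMED);print(n,np.round(cv2.minMaxLoc(r)[1],3),np.subtract(cv2.minMaxLoc(r)[3],6))
a=g(T)[165:185,318];b=g(T0)[165:185,318];print(a,b)
E
```

```text
pull 0.796 [ 0 -1]
gun 1.0 [0 0]
tape 0.999 [0 0]
scis 0.559 [0 0]
[221 219 219 219 223 201 189 235 138  78  84  85 136 190 184 181 180 183
 178 171] [216 214 213 214 218 203 109 168 250  72  79  77 105 163 178 173 169 171
 175 159]
```

```bash
python3 -c "
from station import manip
print(manip.finish_job())"
```

```text
the job is handed in; nothing more can be done
None
```

The three label rolls on the table are in the cupboard, the two large in the right bay and the small in the left, with the door shut and the job handed in (its verdict is not shown to me).

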